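Push the worn sleeve out of a spit bearing with a stepped drift

ROBOT

A 6-joint arm with a two-finger parallel gripper is mounted at the origin on the work surface. World frame = base frame: x ahead of the robot, y to its left, z up, the work surface at z = 0. Lengths are in m, angles in rad, forces in N, time in s.
With the tool pointing down it reaches from about 0.25 to 0.775 m from the base axis. Payload 4 kg.
Tool frame: the origin (TCP) lies at the very end of the fingers, on their centre line; the grasp point (between the pads) lies 19 mm behind it; z points along the fingers, y is the line along which they close (so a half turn about z gives the same grasp; the last joint's range is limited). The gripper opens to 94 mm and grips with 3 to 60 N. Pads are 16 mm wide; open, the fingers measure 119 mm over their backs; the gripper's body (75 mm by 177 mm) begins 78 mm behind the grasp point.
Start: joints at [1.186, 0.087, 1.371, -0, 1.684, -0.103], TCP at [0.153, 0.528, 0.206] pointing down, gripper open.
Joint ranges: [-3.1, 3.1], [-0.76, 2.03], [0.27, 2.55], [-1.08, 4.22], [0.17, 2.65], [-2.57, 2.57]. Speed limits (rad/s): [2.79, 2.79, 3.14, 3.14, 3.14, 3.14].

INTERFACE

Orientations are given as a rotation vector (axis times angle).
In Python, from cell import bot gives the robot as it stands. The module is installed in compiled form; this text tells all that it offers. Calls block until the motion is done:
- bot.move_pose(position, orientation): joint-space move of the TCP to a pose.
- bot.servo_line(position, vel=0.15, ori=None, force_limit=None): straight line of the TCP; ori=None keeps the orientation; vel is the mean speed in m/s. With force_limit (N) it stops when the force on the tool has changed by that much, and returns True; else False.
- bot.move_j(angles): joint-space move.
- bot.grip(opening, newtons=None): opening from 0.0 (shut) to 1.0 (fully open); newtons is the grip in N (None keeps the last); returns when the fingers have stopped.
- bot.wait(seconds).
- bot.ik(position, orientation): joint angles nearest the present ones, or None.
- bot.grab_frame(name): name is "scene" or "top" or "wrist"; returns (picture, depth): 384x512x3 uint8, red, green, blue; 384x512 float32, m along the optical axis (not along the pixel's ray), 0 where there is no reading.
- bot.camera_model(name): a dict with "camera_matrix" (3x3 intrinsics, pixels), "R" (3x3) and "t" (3): a world point X has camera coordinates R X + t. Camera axes: x right, y down, z forward; pixel columns grow to the right and rows downward; lengths in m; the calibration is good to about 2 mm. A picture is of the moment at which its call begins: read the wrist's pose just before it. camera_model takes no time and is no camera call; for the wrist camera it gives the pose at the moment of the call.
A pose or a line that the arm cannot do raises bot.MotionError and nothing moves.
- bot.close_job(): hands the job in; it is judged then, once.
Trained networks look in the newest picture that a camera, given by its name, has taken for a name from the list of things; names that differ only in an ending like _2 or _b are one class to them, and where a whole thing is asked for, a point or a joint stands for the part that bears it (a point fixed in the world has none). Each returns a list of dicts, best first, with "conf" (0 to 1); they miss things now and then, are a little off and sometimes report something else, mostly with a low value. They report only what shows in the picture. A call takes as long as a camera call. They do not tell look-alikes from the thing itself.
- bot.search_frame(target, camera): "at" ([x, y, z] in m, in the coordinates of the camera as it stood for that picture, good to about 4 mm: the middle of the surface that is visible of it).
- bot.masks_of(target, camera): "mask" (384x512 bool, what is visible of it).
- bot.pinpoint(target, camera): "at" ([x, y, z] in m, in the coordinates of the camera as it stood for that picture, good to about 4 mm: a listed point, or the origin of a listed thing).
Readings, each from a call of its own:
- bot.get_time(): time.
- bot.get_joints(): joint angles.
- bot.get_qd(): joint speeds.
- bot.get_joint_efforts(): joint torques, N m.
- bot.get_tool_pos(): TCP position.
- bot.get_ee_rot(): TCP orientation.
- bot.get_force(): force on the tool from outside, world axes, zero at the start.
- bot.get_moment(): the same for the moment, N m.
- bot.get_width(): opening from 0.0 (shut) to 1.0 (fully open).
- bot.get_gripper_force(): force on a finger pad.
Only numpy, scipy, OpenCV 4.12 (cv2) and the standard library are available. Lean on these libraries where they do the work, as an engineer would, in place of code of your own. Each camera call takes 0.05 s, during which the arm holds its last target. There are 200 camera calls.

TASK

The worn bronze sleeve has to come out of the rotisserie's spit bearing: take the stepped drift from the grey mat, find the open mouth of the bore with its round nose and push the sleeve right through until it drops out of the far side into the clay bowl. Feel your way, so that the drift never bears on the bearing itself with more than 20 N. Then draw the drift out and lay it gently back down on the mat, without dropping it, leaving the bowl and everything else where it stands.

Things in the scene. Friction and masses are not known exactly. Their poses are not given: they have to be found in the camera images.
- bearing: Bearing block, rigid: aluminium, 34 (x) x 56 (y) x 52 mm, clamped between two dark steel cheeks (73 mm apart outside, up to 128 mm high) of a foot bolted to the shelf (plate 8 mm thick, x -95 to +20 mm). Origin at the centre of the bore's entry mouth, 90 to 108 mm above the shelf; x runs level into the bore, the way to push, z up. Bore 20.6 mm across, 34 long, open at both ends, square-edged.
- sleeve: Bronze sleeve in the bore, 20 mm outside, 13 inside, 30 long, 54 g. Origin at its centre, x along its axis; it rests on the bore's floor, 0.3 mm below the bore's axis, its near end 2.5 to 4 mm inside the mouth. A spring plunger in the block's top, 29 mm in from the mouth, grips it: it takes 3 to 9 N to push along and falls out only when the drift's nose is about 31 to 32 mm in.
- bowl: Round clay bowl, 120 mm across the rim, 50 mm high, 0.3 to 0.6 kg, standing loose on the shelf under the far end of the bore, where it catches the sleeve. Origin at the centre of its underside.
- mat: Pale grey silicone mat, 240 mm (x) by 340 mm (y), 4 mm thick, fixed to the shelf. Origin at the centre of its underside.
- drift: Stepped aluminium drift, 0.13 to 0.21 kg, lying on the mat on a flat side: a square bar 24 x 24 mm, 100 long (x -50 to +50 mm), with a round nose, 19 mm in diameter and 33 long, on its +x end (flat end, edge barely broken). The bar's end is a shoulder too big for the bore; it comes up against the block when the nose is 33 mm in. Origin at the centre of the bar's underside, centre line 12 mm above it.
- drift_nose (a point): Centre of the drift's nose end, 83 mm along x from the drift's origin and 12 mm above it; same axes. The drift balances 9 mm from its origin towards the nose.
- scoop: Bystander: steel scoop lying on the far (+x) part of the mat, about 165 mm long, 30 mm high, handle 11 mm thick.
- spit_fork: Bystander: steel spit fork with four prongs, 110 mm wide, lying on the shelf, up to 46 mm high.
- canister: Bystander: square glass canister with a round screw-top lid, 105 x 105 mm, 160 mm high.
- dispenser: Bystander: red plastic press-button dispenser, 76 x 81 mm, 166 mm high.
- grease_tin: Bystander: round aluminium tin, 72 mm across, 45 mm high.
- pepper_mill: Bystander: dark wood pepper mill, 56 mm across, 194 mm high.
- grill_brush: Bystander: grill brush lying on the shelf near the right-hand edge.
Things that resemble listed ones, but are neither listed nor needed, are in the scene too. Of the things like the bowl, leave any that is green, turquoise or yellow; of the rest the smaller one is meant.

How it is judged:
By the outcome, as a careful person would: the job done as asked, in the order asked, and still so for the second after the job is handed in, with the robot touching nothing.
It also fails if it takes over 67 s, if anything falls off the work surface, if the arm or the gripper's body presses on something with over 40 N, if the wrist force passes 120 N, or if a joint passes its speed limit or range.

## Working session

There is one attempt and no reset: what is moved stays moved. The work goes in short steps, each a Python script; the robot and the scene stay as the last script left them, time stands still between calls to the robot, and variables do not carry over. Pictures are saved under pics/ and viewed, at most 10 in all, crops included, and the job is handed in when it is done.

```bash
mkdir -p pics; cat > h.py <<'E'
import numpy as np, cv2
from cell import bot
from scipy.spatial.transform import Rotation as R
def w(cam,p,m=None):
    m=m or bot.camera_model(cam); return np.array(m["R"]).T@(np.array(p)-np.array(m["t"]))
def px(cam,p):
    m=bot.camera_model(cam); c=np.array(m["R"])@np.array(p)+m["t"]; q=np.array(m["camera_matrix"])@c; return q[:2]/q[2]
def cloud(cam,d,m=None):
    m=m or bot.camera_model(cam); K=np.array(m["camera_matrix"]); v,u=np.mgrid[:384,:512]
    c=np.stack([(u-K[0,2])/K[0,0]*d,(v-K[1,2])/K[1,1]*d,d],-1)
    return (c-np.array(m["t"]))@np.array(m["R"])
E
python3 - <<'E'
from h import *
ims=[]
for c in("scene","top"):
    p,d=bot.grab_frame(c); np.savez(f"{c}.npz",p=p,d=d); 
    cv2.imwrite(f"pics/{c}.png",cv2.resize(p[:,:,::-1],(768,576)))
    for n in("bearing","bowl","drift","drift_nose","mat","sleeve","scoop"):
        for r in bot.pinpoint(n,c)[:3]: print(c,n,round(r["conf"],2),w(c,r["at"]).round(3),px(c,w(c,r["at"])).round())
print(bot.get_time())
E
```

```text
scene bearing 0.85 [0.526 0.056 0.097] [270. 201.]
scene bowl 0.92 [0.293 0.184 0.002] [321. 186.]
scene bowl 0.85 [0.342 0.517 0.001] [409. 222.]
scene bowl 0.84 [ 0.277 -0.236 -0.   ] [225. 156.]
scene drift 0.62 [0.529 0.053 0.093] [268. 202.]
scene drift 0.5 [ 0.509 -0.302  0.008] [183. 186.]
scene drift_nose 0.81 [ 0.526 -0.229  0.014] [197. 193.]
scene drift_nose 0.38 [ 0.55   0.128 -0.002] [285. 231.]
scene mat 0.89 [ 0.554 -0.246 -0.003] [190. 200.]
scene scoop 0.67 [ 0.635 -0.208  0.007] [188. 217.]
top bearing 0.63 [0.53  0.056 0.091] [239. 198.]
top bowl 0.9 [ 0.296  0.18  -0.   ] [210. 257.]
top bowl 0.89 [ 0.552  0.133 -0.001] [221. 196.]
top bowl 0.76 [ 0.524  0.32  -0.002] [177. 203.]
top drift 0.73 [ 0.512 -0.305  0.005] [326. 204.]
top drift_nose 0.63 [ 0.53  -0.226  0.017] [307. 199.]
top mat 0.79 [ 0.55  -0.244 -0.003] [311. 195.]
top scoop 0.88 [ 0.632 -0.205  0.004] [301. 176.]
top scoop 0.48 [ 0.535 -0.224  0.017] [307. 198.]
0.8
```

View pics/scene.png

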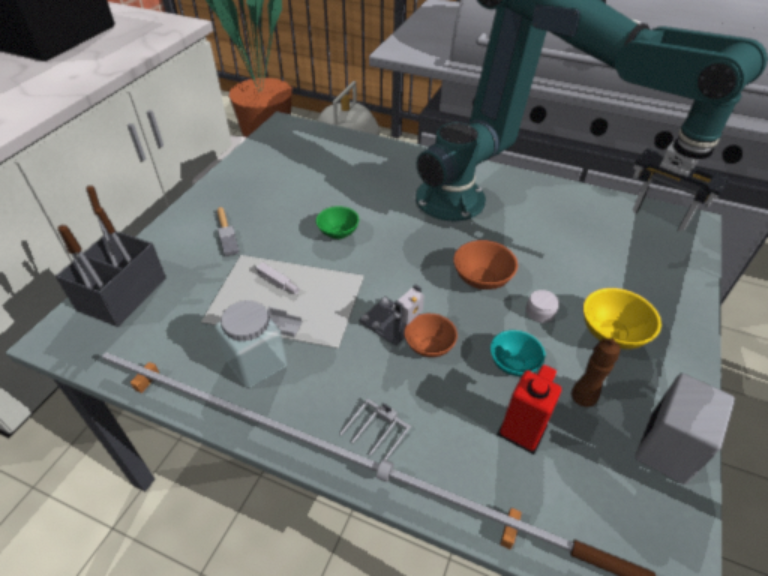

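View pics/top.png

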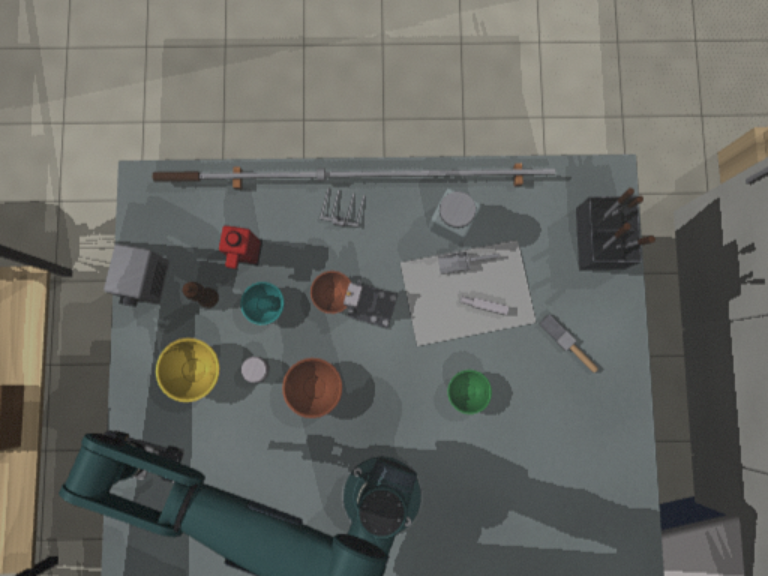

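The drift lies on the mat at about scene px (277,278), and the scoop is beside it at (290,322). Bowl-like things in the scene picture:
- terracotta small (430,335)
- terracotta large (486,265)
- green (337,222)
- turquoise (518,353)
- yellow (621,318)

The small terracotta one under the bearing fits: it isn't an excluded colour and is the smaller of the rest. Next I'll look closer with the wrist camera.

```bash
python3 - <<'E'
from h import *
for c in("scene","top"):
    d=np.load(f"{c}.npz"); bot.grab_frame(c)
    for n in("canister","scoop","dispenser","bowl"):
        for r in bot.search_frame(n,c)[:4]: print(c,n,round(r["conf"],2),w(c,r["at"]).round(3))
p=np.load("scene.npz")["p"]; a=cv2.resize(p[150:260,130:350,::-1],None,fx=3.4,fy=3.4,interpolation=cv2.INTER_CUBIC); cv2.imwrite("pics/crop.png",a)
m=bot.camera_model("wrist"); C=-np.array(m["R"]).T@m["t"]
T=R.from_rotvec(bot.get_ee_rot()).as_matrix()
print("cam in tool",(T.T@(C-bot.get_tool_pos())).round(3),"\n",(np.array(m["R"])@T).round(2),np.array(m["camera_matrix"]).round(0))
print("tool R",T.round(2))
E
```

```text
scene canister 0.6 [ 0.772 -0.18   0.128]
scene canister 0.6 [0.36  0.34  0.045]
scene scoop 0.8 [ 0.618 -0.204  0.012]
scene scoop 0.29 [0.529 0.126 0.029]
scene dispenser 0.65 [0.715 0.376 0.13 ]
scene dispenser 0.42 [ 0.426 -0.498  0.024]
scene bowl 0.96 [0.316 0.522 0.044]
scene bowl 0.83 [ 0.257 -0.247  0.033]
scene bowl 0.78 [0.507 0.319 0.032]
scene bowl 0.6 [0.268 0.181 0.044]
top scoop 0.71 [ 0.638 -0.214  0.003]
top scoop 0.22 [0.345 0.34  0.042]
top dispenser 0.63 [0.665 0.366 0.145]
top bowl 0.88 [0.528 0.324 0.025]
top bowl 0.81 [0.339 0.526 0.037]
top bowl 0.8 [0.556 0.136 0.024]
top bowl 0.79 [0.291 0.186 0.037]
cam in tool [ 0.066 -0.    -0.179] 
 [[ 0.    1.    0.  ]
 [-0.97  0.   -0.23]
 [-0.23 -0.    0.97]] [[269.   0. 260.]
 [  0. 269. 190.]
 [  0.   0.   1.]]
tool R [[-0.96  0.28  0.  ]
 [ 0.28  0.96  0.  ]
 [-0.    0.   -1.  ]]
```

View pics/crop.png

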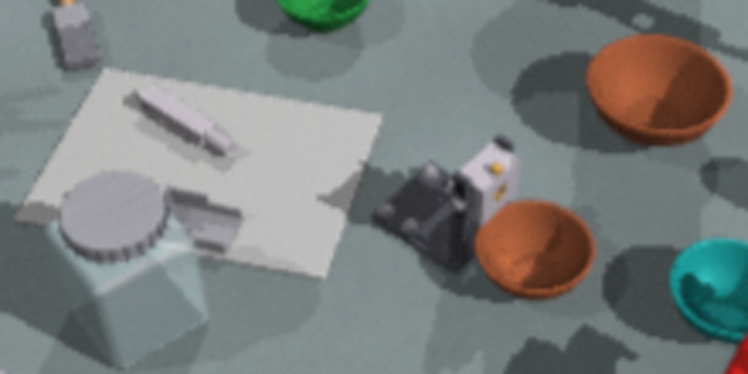

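The crop confirms it. The small terracotta bowl at crop px (533,248) stands directly under the bearing's far end, and the other terracotta one at (658,88) is larger. The drift is at (185,122) with its nose to the right, and the mouth faces the bolted foot plate on the mat side. Next is a wrist look at the mouth, then at the drift.

```bash
cat >> h.py <<'E'
def ori(psi,th=0):
    u=np.array([np.cos(psi),np.sin(psi),0]); e=np.array([0,0,1.])
    tz=-e*np.cos(th)+u*np.sin(th); tx=-u*np.cos(th)-e*np.sin(th)
    return np.stack([tx,np.cross(tz,tx),tz],1)
rv=lambda M:R.from_matrix(M).as_rotvec()
def view(P,psi,th,dist):
    T=ori(psi,th); op=T@np.array([-.23,0,.97]); return P-dist*op-T@np.array([.066,0,-.179]),rv(T)
E
python3 - <<'E'
from h import *
psi=1.3
M=np.array([.528,.056,.099]); D=np.array([.52,-.265,.016])
a=view(M,psi,np.radians(40),.28); b=view(D,psi,0,.27)
print(a[0],b[0],bot.ik(*a),bot.ik(*b))
def shot(k,names):
    m=bot.camera_model("wrist"); p,d=bot.grab_frame("wrist")
    np.savez(k,p=p,d=d,R=m["R"],t=m["t"],K=m["camera_matrix"]); cv2.imwrite(f"pics/{k}.png",cv2.resize(p[:,:,::-1],(768,576)))
    for n in names:
        for r in bot.pinpoint(n,"wrist")[:2]: print(n,round(r["conf"],2),w("wrist",r["at"]).round(4))
bot.move_pose(*a); bot.wait(.3); shot("wb",["bearing","sleeve","bowl"])
bot.move_pose(*b); bot.wait(.3); shot("wd",["drift","drift_nose"])
print(bot.get_time(),bot.get_tool_pos())
E
```

```text
[ 5.12405765e-01 -1.72032705e-04  1.70964176e-01] [ 0.52104325 -0.26124212  0.0989    ] None NoneTraceback (most recent call last):
  File "<stdin>", line 11, in <module>
cell.MotionError: the arm cannot take that pose within its joint ranges
```

```bash
cat >> h.py <<'E'
def ori(psi,th=0,s=1):
    u=np.array([np.cos(psi),np.sin(psi),0]); e=np.array([0,0,1.])
    tz=-e*np.cos(th)+u*np.sin(th); tx=s*(u*np.cos(th)+e*np.sin(th))
    return np.stack([tx,np.cross(tz,tx),tz],1)
def view(P,psi,th,dist,s=1):
    T=ori(psi,th,s); op=T@np.array([-.23,0,.97]); return P-dist*op-T@np.array([.066,0,-.179]),rv(T)
def shot(k,names):
    m=bot.camera_model("wrist"); p,d=bot.grab_frame("wrist")
    np.savez(k,p=p,d=d,R=m["R"],t=m["t"],K=m["camera_matrix"]); cv2.imwrite(f"pics/{k}.png",cv2.resize(p[:,:,::-1],(768,576)))
    for n in names:
        for r in bot.pinpoint(n,"wrist")[:2]: print(n,round(r["conf"],2),w("wrist",r["at"]).round(4))
E
python3 - <<'E'
from h import *
M=np.array([.528,.056,.099]); D=np.array([.52,-.265,.016])
for s in(1,-1):
  for psi in(1.3,.9,.5):
    for deg in(20,30,40,50,60): 
      q=bot.ik(*view(M,psi,np.radians(deg),.28,s))
      if q is not None: print(s,psi,deg,np.round(q,2))
a=view(D,1.3,0,.28); print(a[0],bot.ik(*a))
E
```

```text
1 1.3 20 [-0.3  -0.02  1.57  0.35  1.61 -0.02]
1 1.3 30 [-0.44 -0.01  1.62  0.52  1.62 -0.17]
1 1.3 40 [-0.57  0.04  1.66  0.67  1.66 -0.31]
1 1.3 50 [-0.67  0.11  1.7   0.79  1.71 -0.44]
1 1.3 60 [-0.74  0.21  1.72  0.9   1.76 -0.56]
1 0.9 20 [-0.28 -0.16  1.69  0.32  1.48  0.39]
1 0.9 30 [-0.44 -0.21  1.8   0.51  1.44  0.2 ]
1 0.9 40 [-0.59 -0.23  1.91  0.7   1.44 -0.01]
1 0.9 50 [-0.74 -0.2   2.    0.88  1.48 -0.22]
1 0.9 60 [-0.85 -0.12  2.07  1.02  1.53 -0.42]
1 0.5 20 [-0.19 -0.26  1.77  0.22  1.36  0.87]
1 0.5 30 [-0.32 -0.39  1.93  0.4   1.25  0.69]
1 0.5 40 [-0.48 -0.5   2.09  0.61  1.19  0.46]
1 0.5 50 [-0.66 -0.57  2.23  0.86  1.2   0.19]
1 0.5 60 [-0.84 -0.57  2.37  1.09  1.26 -0.09]
-1 0.5 20 [-0.18 -0.25  1.77  0.22  1.36 -2.27]
-1 0.5 30 [-0.32 -0.39  1.93  0.39  1.25 -2.44]
[ 0.519572   -0.26654169  0.1086    ] [-5.71073594e-01  1.99830717e-01  1.43693792e+00 -4.44089210e-16
  1.50482401e+00 -3.00277267e-01]
```

```bash
python3 - <<'E'
from h import *
M=np.array([.528,.056,.099]); D=np.array([.52,-.265,.016])
a=view(M,1.3,np.radians(50),.28); b=view(D,1.3,0,.29)
print(a[0])
bot.servo_line(np.array(bot.get_tool_pos())+[.02,-.05,.08],vel=.3)
bot.move_pose(*a); bot.wait(.3); shot("wb",["bearing","sleeve","bowl"])
bot.move_pose(b[0]+[0,0,.03],b[1]); bot.wait(.3); shot("wd",["drift","drift_nose"])
print(bot.get_time(),bot.get_tool_pos())
E
```

```text
[ 0.50874967 -0.01334167  0.15729646]
bearing 0.8 [0.5297 0.0512 0.0939]
sleeve 0.5 [0.5346 0.0679 0.0919]
bowl 0.94 [0.5226 0.3231 0.0014]
bowl 0.61 [ 0.3461  0.5096 -0.    ]
drift 0.64 [ 0.5082 -0.3063  0.0046]
drift_nose 0.64 [ 0.53   -0.2255  0.0146]
5.8833 [ 0.52002995 -0.2642563   0.14812803]
```

View pics/wb.png

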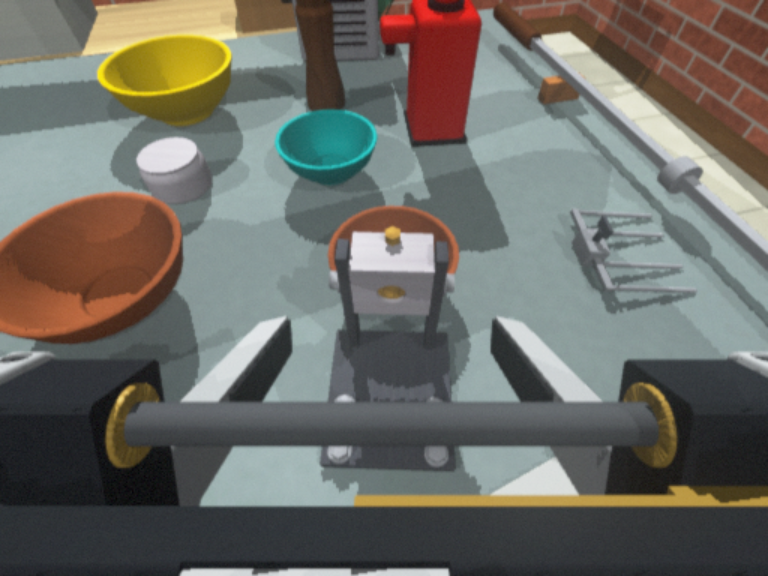

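View pics/wd.png

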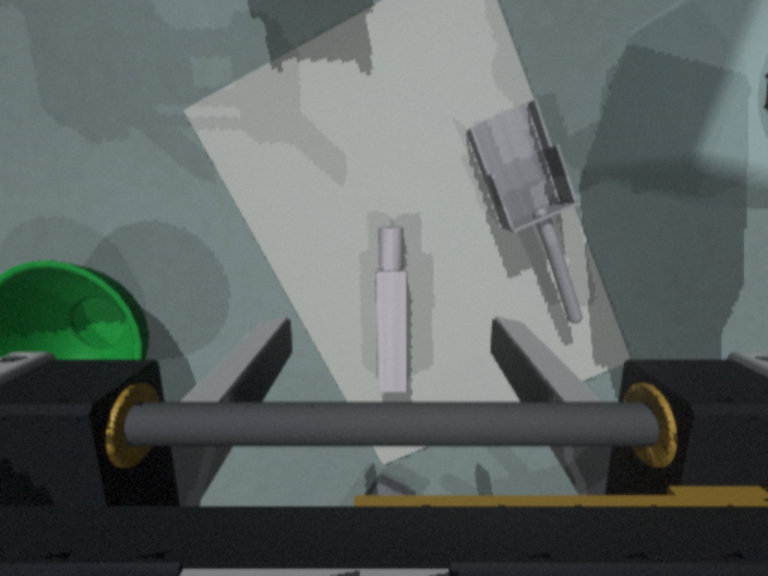

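The mouth shows with the bronze ring at about (391,292), centred between the cheeks at x 342 and 438. The drift is at (392,330), nose up at (391,232). Now for the exact geometry from depth.

```bash
python3 - <<'E'
from h import *
def load(k):
    z=np.load(k+".npz"); m=dict(R=z["R"],t=z["t"],camera_matrix=z["K"]); return z["p"],z["d"],cloud("",z["d"],m)
p,d,X=load("wd.npz"[:-4])
s=(X[...,2]>.0245)&(X[...,2]<.032)&(d>0); s[:,:240]=0; s[:,280:]=0; s[:175]=0; s[268:]=0
n,l,st,c=cv2.connectedComponentsWithStats(s.astype(np.uint8)); i=1+np.argmax(st[1:,4]); P=X[l==i]
print("drift top n",len(P),np.median(P[:,2]),st[i]); 
r=cv2.minAreaRect((P[:,:2]*1000).astype(np.float32)); print(r)
b=X[(X[...,2]>.008)&(d>0)&(np.indices(d.shape)[0]>145)&(np.indices(d.shape)[0]<268)&(abs(np.indices(d.shape)[1]-260)<16)]
for Q,nm in((P,"bar"),(b,"all")):
    _,_,V=np.linalg.svd(Q[:,:2]-Q[:,:2].mean(0),full_matrices=False);v=V[0]*np.sign(V[0][1]);t=(Q[:,:2]-Q[:,:2].mean(0))@v;o=(Q[:,:2]-Q[:,:2].mean(0))@[-v[1],v[0]]
    print(nm,"yaw",np.arctan2(v[1],v[0]),"mean",Q.mean(0),"t",np.percentile(t,[.5,99.5]),"o",np.percentile(o,[2,98]))
p,d,X=load("wb")
hsv=cv2.cvtColor(p,cv2.COLOR_RGB2HSV)
sub=np.s_[145:215,215:305]
Y=X[sub]; h=hsv[sub]
gold=(h[...,1]>90)&(h[...,0]<30)&(h[...,2]>70)
print("cheek width row pts:")
al=(h[...,1]<60)&(h[...,2]>95)
top=al&(Y[...,2]>.108)
face=al&(Y[...,2]<.117)&(Y[...,2]>.07)&(Y[...,1]<.09)
for nm,mk in(("top",top),("face",face)):
    Q=Y[mk]; print(nm,len(Q),Q.mean(0).round(4),np.percentile(Q,[2,98],axis=0).round(4).tolist())
# face plane ransac
Q=Y[face]; rng=np.random.default_rng(0); best=None
for _ in range(500):
    a=Q[rng.choice(len(Q),3,0)]; nn=np.cross(a[1]-a[0],a[2]-a[0]); 
    if np.linalg.norm(nn)<1e-7: continue
    nn/=np.linalg.norm(nn)
    if abs(nn[2])>.3: continue
    g=abs((Q-a[0])@nn)<.0012
    if best is None or g.sum()>best.sum(): best=g
I=Q[best]; c=I.mean(0); nn=np.linalg.svd(I-c,full_matrices=False)[2][2]; nn*=np.sign(nn[1])
print("face plane inl",best.sum(),"c",c.round(4),"n",nn.round(3),"yaw",np.arctan2(nn[1],nn[0]))
t=np.array([-nn[1],nn[0],0]);t/=np.linalg.norm(t)
print("lat ext",np.percentile((I-c)@t,[1,99]).round(4),"z ext",np.percentile(I[:,2],[1,99]).round(4))
gl=np.argwhere(gold); G=Y[gold]
for k in range(0):pass
lo=gl[:,0]+145>180
print("gold px",gl[lo].mean(0)+[145,215],gl[lo].min(0)+[145,215],gl[lo].max(0)+[145,215],"pts",np.median(G[lo],0))
zz=np.load("wb.npz")
def ray(u,v):
    K=zz["K"]; r=zz["R"].T@np.linalg.solve(K,[u,v,1]); C=-zz["R"].T@zz["t"]; return C+r*((c-C)@nn)/(r@nn)
a,bb=gl[lo].min(0)+[145,215],gl[lo].max(0)+[145,215]
print("rays to face: L,R,top,bot",[ray(u,v).round(4).tolist() for u,v in((a[1]-.5,gl[lo][:,0].mean()+145),(bb[1]+.5,gl[lo][:,0].mean()+145),(gl[lo][:,1].mean()+215,a[0]-.5),(gl[lo][:,1].mean()+215,bb[0]+.5))])
big=p[140:235,205:315,::-1]; cv2.imwrite("pics/mouth.png",cv2.resize(big,None,fx=6,fy=6,interpolation=cv2.INTER_NEAREST))
E
```

```text
drift top n 1686 0.02810194077905171 [ 250  175   22   86 1686]
((510.60986328125, -304.0549621582031), (105.5239486694336, 23.97905158996582), 75.08108520507812)
bar yaw 1.3107199174691448 mean [ 0.51084156 -0.30418635  0.02804875] t [-0.05205467  0.05153519] o [-0.01165173  0.01154646]
all yaw 1.3115644099677963 mean [ 0.51454918 -0.29016845  0.03023143] t [-0.06646723  0.06498852] o [-0.01163562  0.01146917]
cheek width row pts:
top 1952 [0.5317 0.0633 0.1205] [[0.4996, 0.0456, 0.1093], [0.5628, 0.0876, 0.1288]]
face 1403 [0.5286 0.0538 0.0951] [[0.4912, 0.0447, 0.0711], [0.5705, 0.0726, 0.1161]]
face plane inl 1212 c [0.5285 0.0528 0.0949] n [ 0.296  0.955 -0.   ] yaw 1.270402195427963
lat ext [-0.0272  0.0273] z ext [0.0705 0.1166]
gold px [193.87037037 262.2962963 ] [181 252] [198 302] pts [0.53045845 0.05766513 0.08804345]
rays to face: L,R,top,bot [[0.5195, 0.0556, 0.0963], [0.57, 0.04, 0.0986], [0.5302, 0.0523, 0.1192], [0.5304, 0.0523, 0.0883]]
```

View pics/mouth.png

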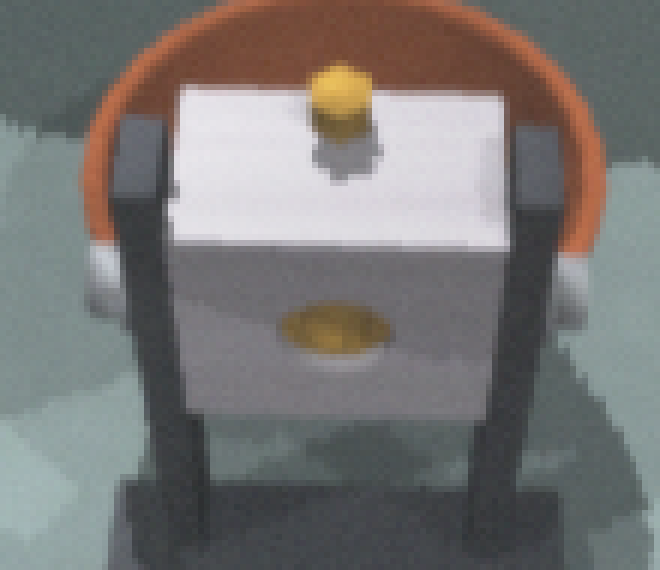

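```bash
python3 - <<'E'
from h import *
zz=np.load("wb.npz"); c=np.array([.5285,.0528,.0949]); nn=np.array([.296,.955,0])
K=zz["K"]; C=-zz["R"].T@zz["t"]
def ray(u,v):
    r=zz["R"].T@np.linalg.solve(K,[u,v,1]); return C+r*((c-C)@nn)/(r@nn)
f=lambda x,y:ray(x/6-.5+205,y/6-.5+140).round(4)
print("mouth",f(337,336),"L",f(282,332),"R",f(392,332),"top",f(337,302),"bot",f(337,370),"face T",f(338,246),"B",f(338,414),"TL",f(173,246),"TR",f(507,246))
X=cloud("",zz["d"],dict(R=zz["R"],t=zz["t"],camera_matrix=K))
q=X[158:178,237:285]; print("block top z",np.median(q[...,2]))
psi=1.3110; u=np.array([np.cos(psi),np.sin(psi),0]); o=rv(ori(psi))
g=np.array([.5108,-.3042,0])+.009*u
bot.grip(.6)
bot.move_pose(g+[0,0,.06],o)
print("hit",bot.servo_line(g+[0,0,.0055],vel=.06,force_limit=8),bot.get_tool_pos(),bot.get_force())
bot.grip(0,40); print("w",bot.get_width()*94,bot.get_gripper_force())
bot.servo_line(g+[0,0,.09],vel=.12); bot.wait(.3); print("F",bot.get_force(),bot.get_moment(),bot.get_tool_pos(),bot.get_time())
E
```

```text
mouth [0.5287 0.0527 0.0938] L [0.5195 0.0556 0.0946] R [0.5378 0.0499 0.0954] top [0.5287 0.0527 0.1038] bot [0.5287 0.0527 0.0832] face T [0.5288 0.0527 0.1191] B [0.5289 0.0527 0.0684] TL [0.5031 0.0607 0.1181] TR [0.5549 0.0446 0.1202]
block top z 0.12014184947754919
hit False [ 0.51346746 -0.29578976  0.00590028] [-0.64403148  0.20319656  0.86230005]
w 23.83540843674749 39.99608874320984
F [-0.04110101 -0.06796886 -1.89564003] [-0.09393118  0.06764407 -0.03558699] [ 0.512764   -0.29528491  0.08917907] 9.925
```

```bash
cat >> h.py <<'E'
PSI=1.270; U=np.array([np.cos(PSI),np.sin(PSI),0]); L=np.array([-U[1],U[0],0]); O=rv(ori(PSI))
M=np.array([.5287,.0527,.0938]); DZ=.0101; N=.074
def rel(p=None):  # nose (depth past mouth, lateral, height) in mm per the model
    p=np.array(bot.get_tool_pos()) if p is None else p
    d=p+N*U+[0,0,DZ]-M; return np.round(1000*np.array([d@U,d@L,d[2]]),2)
def tcp(x,y,z): return M-N*U-[0,0,DZ]+(x*U+y*L)/1000+np.array([0,0,z/1000])
def go(x,y,z,vel=.02,fl=None): return bot.servo_line(tcp(x,y,z),vel=vel,ori=O,force_limit=fl)
E
python3 - <<'E'
from h import *
go(-60,0,20,.15); go(-20,0,0,.08); bot.wait(.4)
print(rel(),bot.get_time(),bot.get_force()); shot("wp",["drift_nose","bearing"])
z=np.load("wp.npz"); cv2.imwrite("pics/wpc.png",cv2.resize(z["p"][20:220,150:370,::-1],None,fx=3,fy=3,interpolation=cv2.INTER_NEAREST))
E
```

```text
[-20.22  -0.13   0.19] 12.6667 [ 0.24929348 -0.61294806 -2.05474937]
drift_nose 0.62 [0.5241 0.0285 0.0947]
bearing 0.74 [0.5285 0.0519 0.0926]
bearing 0.37 [0.5255 0.0314 0.0926]
```

View pics/wpc.png

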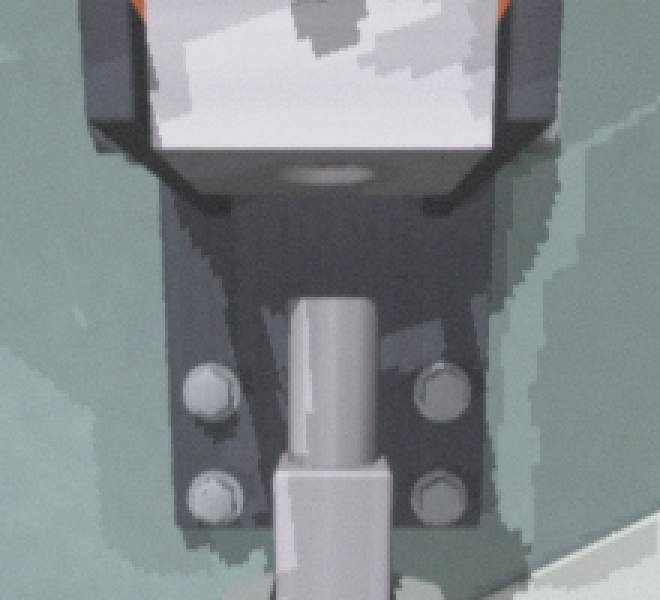

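The nose (289–376, y 297) sits about 1 mm to the right of the mouth (282–374, y 175). I'll quantify that from the same cloud.

```bash
python3 - <<'E'
from h import *
z=np.load("wp.npz"); X=cloud("",z["d"],dict(R=z["R"],t=z["t"],camera_matrix=z["K"])); D=(X-M)
a=1000*np.stack([D@U,D@L,D[...,2]],-1); ok=z["d"]>0
def ext(m,n):
    q=a[m&ok]; print(n,len(q),"lat",np.percentile(q[:,1],[1,50,99]).round(2),"x",np.percentile(q[:,0],[1,99]).round(1),"z",np.percentile(q[:,2],[50,98]).round(2))
x,y,h=a[...,0],a[...,1],a[...,2]
b=(abs(y)<13)&(h>0)
ext((x>-48)&(x<-22)&b,"nose"); ext((x>-68)&(x<-56)&b,"bar")
ext((x>-80)&(x<-68)&b,"bar back")
ext((x>-30)&(x<-22)&b&(abs(y)<4),"nose tip"); 
ext((x>2)&(x<25)&(h>22)&(h<28)&(abs(y)<29.5),"blocktop")
f=(x>-3)&(x<3)&(h>-22)&(h<22)&(abs(y)<24); ext(f,"face"); q=a[f&ok]; print(np.polyfit(q[:,1],q[:,0],1),np.median(q[:,0]))
n=(x>-48)&(x<-22)&b&ok
for lo in range(-46,-22,5):
    q=a[n&(x>lo)&(x<lo+5)]; print(lo,"mid",np.percentile(q[:,1],[2,98]).mean().round(2),"top",np.percentile(q[:,2],90).round(2))
# row-wise intensity across the block top edge and the mouth
g=cv2.cvtColor(z["p"],cv2.COLOR_RGB2GRAY)
print(g[60,190:330]); print(g[77,236:282]); print(g[78,236:282]); print(g[140,240:282])
E
```

```text
nose 1268 lat [-11.13  -1.99   7.23] x [-47.7 -23.8] z [ 8.74 11.02]
bar 2727 lat [-12.72   2.79  12.88] x [-67.9 -56.5] z [102.35 111.66]
bar back 7917 lat [-12.75   0.58  12.76] x [-78.9 -68.2] z [121.9  128.79]
nose tip 153 lat [-3.73 -0.24  3.88] x [-29.5 -23.8] z [ 9.33 11.31]
blocktop 6121 lat [-2.825e+01  2.000e-02  2.851e+01] x [ 2.2 24.7] z [26.18 27.58]
face 1074 lat [-23.44   0.14  23.51] x [-0.3  2.8] z [ 1.47 21.44]
[-0.00034432  0.20269959] 0.027210837807830186
-46 mid -1.67 top 10.17
-41 mid -1.68 top 10.19
-36 mid -2.06 top 10.33
-31 mid -2.05 top 10.14
-26 mid -2.04 top 10.09
[ 63  72  68  67  66  57  56  51  54  70 124 160 210 204 210 210 213 219
 220 220 221 220 223 220 221 220 221 220 220 221 221 220 221 221 220 222
 221 220 221 221 220 220 221 221 220 222 222 221 220 220 222 219 222 219
 221 221 222 221 221 220 219 220 222 221 221 221 220 220 220 221 221 222
 220 220 220 220 221 220 220 221 221 220 219 220 219 221 221 220 222 221
 220 221 221 221 218 219 220 219 218 220 220 220 217 220 220 218 218 218
 219 218 220 218 216 218 219 218 219 219 214 216 217 219 218 201 111  70
  60  62  62  69  68  68  72  70  68  71  70  68  68  68]
[ 82  86  85  82  81  84  84  90  96  99 101 106 106 111 115 117 115 122
 123 126 129 134 132 133 133 132 130 133 130 133 131 129 130 128 125 120
 112 108  94  86  83  83  83  88  83  81]
[ 84  81  79  81  81  83  86  91  95  99 103 107 109 111 112 116 120 121
 127 129 131 135 135 134 136 133 132 135 133 133 129 133 133 131 124 122
 116 109  96  87  83  85  83  86  82  85]
[ 72  72  91  97  93 100 127 155 168 174 180 187 189 164 162 162 168 169
 170 175 174 175 168 162 159 156 155 154 156 147 143 133 125 119 108  89
  83  93  93  97  92  92]
```

```bash
python3 - <<'E'
from h import *
go(-8,1.5,-.4,.03); bot.wait(.2); print(rel(),bot.get_force())
f0=np.array(bot.get_force())
h=go(8,1.5,-.4,.012,4); r=rel(); f=np.array(bot.get_force())-f0
print(h,r,"F u,l,z",[round(float(f@k),2) for k in(U,L,[0,0,1])],bot.get_moment(),bot.get_time())
E
```

```text
[-8.09  1.47 -0.39] [-0.37287749 -0.24846317 -1.81549162]
True [ 6.36  2.1  -1.18] F u,l,z [0.15, -0.47, 2.42] [-0.100165   -0.18609485 -0.07966603] 14.7917
```

```bash
python3 - <<'E'
from h import *
F=lambda:[round(float(np.array(bot.get_force())@k),2) for k in(U,L,[0,0,1])]
for _ in range(3): print(rel(),F(),np.round(bot.get_moment(),3)); bot.wait(.15)
m=bot.camera_model("wrist"); p,d=bot.grab_frame("wrist"); np.savez("wq",p=p,d=d,R=m["R"],t=m["t"],K=m["camera_matrix"])
cv2.imwrite("pics/wq.png",cv2.resize(p[20:220,150:370,::-1],None,fx=3,fy=3,interpolation=cv2.INTER_NEAREST))
E
```

```text
[ 6.36  2.1  -1.18] [-0.2, -0.19, 0.61] [-0.1   -0.186 -0.08 ]
[ 6.33  2.06 -1.34] [-0.15, -1.02, 1.56] [ 0.029 -0.118 -0.062]
[ 6.33  2.11 -1.4 ] [0.76, 0.05, 0.66] [ 0.136 -0.155 -0.078]
```

View pics/wq.png

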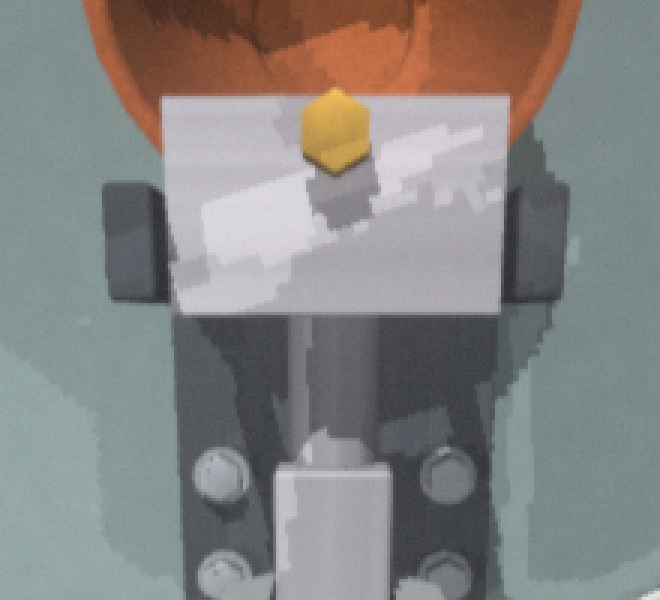

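```bash
python3 - <<'E'
from h import *
T=R.from_rotvec(bot.get_ee_rot()).as_matrix(); print("tool yaw",np.arctan2(T[1,0],T[0,0]),"pitch x.z",T[2,0],"roll",T[2,1])
for k in("wp","wq"):
    z=np.load(k+".npz"); X=cloud("",z["d"],dict(R=z["R"],t=z["t"],camera_matrix=z["K"])); D=X-M; ok=z["d"]>0
    a=1000*np.stack([D@U,D@L,D[...,2]],-1); x,y,h=a[...,0],a[...,1],a[...,2]
    zt=np.median(h[170:205,255:265]); zt2=np.percentile(h[185:200,250:270],50)
    # column profile on centre columns
    for r in range(118,186,4): print(r,a[r,258:264].mean(0).round(1),end=" ")
    print()
    b=ok&(abs(h-26)<2.5)&(x>-4)&(x<40)&(abs(y)<32)
    n,l,st,_=cv2.connectedComponentsWithStats(b.astype(np.uint8)); i=1+np.argmax(st[1:,4])
    q=a[l==i].astype(np.float32); rc=cv2.minAreaRect(q[:,:2].copy()); print(k,rc,"x",np.percentile(q[:,0],[.5,99.5]),"z",np.median(q[:,2]))
    # bar: left/right edge fit on top face
    e=[]
    for r in range(176,215):
        c=np.flatnonzero(ok[r]&(abs(h[r]-12)<4)&(abs(y[r])<18)&(x[r]>-75))
        if len(c)>15: e.append((a[r,c,0].mean(),(a[r,c[0],1]+a[r,c[-1],1])/2,a[r,c,2].mean()))
    e=np.array(e); print("bar",len(e),e.mean(0).round(2),np.polyfit(e[:,0],e[:,1],1),np.polyfit(e[:,0],e[:,2],1))
E
```

```text
tool yaw 1.2699533101469098 pitch x.z -0.003146703657071456 roll -0.0019715381475848854
118 [-21.   -1.7 -85.6] 122 [-25.8  -1.7  36.6] 126 [-27.8  -1.7   9.5] 130 [-30.   -1.7  10.1] 134 [-32.3  -1.7   9.8] 138 [-34.6  -1.7  10.3] 142 [-36.9  -1.7  10.2] 146 [-39.2  -1.7  10.1] 150 [-41.5  -1.7  10.2] 154 [-43.9  -1.7   9.8] 158 [-46.2  -1.7  10.1] 162 [-48.6  -1.7  10.2] 166 [-51.   -1.7   9.9] 170 [-53.4  -1.7  10. ] 174 [-55.8  -1.7  10.2] 178 [-57.9  -1.7  12.4] 182 [-54.7  -1.7  38.7] 
wp ((15.03720760345459, -0.21078109741210938), (30.695972442626953, 63.528133392333984), 0.06688420474529266) x [-0.0640802  29.82390308] z 26.17848
bar 30 [-65.48  -1.7   12.67] [ 3.61895079e-04 -1.67150061e+00] [-0.01955253 11.39052855]
118 [ 2.9  0.5 25.7] 122 [ 0.9  0.5 26.3] 126 [-1.2  0.5  8.6] 130 [-3.4  0.5  8.8] 134 [-5.7  0.5  8.4] 138 [-8.   0.5  8.7] 142 [-10.3   0.5   8.5] 146 [-12.6   0.5   8.6] 150 [-14.9   0.5   8.2] 154 [-17.3   0.5   7.9] 158 [-19.6   0.5   8.8] 162 [-22.    0.5   8.2] 166 [-24.4   0.5   8.5] 170 [-26.8   0.5   8.5] 174 [-29.3   0.5   8.3] 178 [-31.2   0.5  10.9] 182 [-33.6   0.5  11.2] 
wq ((17.217355728149414, 0.1475067138671875), (33.57939529418945, 57.56871032714844), 0.02221628837287426) x [ 0.42961142 33.65652588] z 26.193182
bar 39 [-41.68   0.46  11.09] [0.00795126 0.79090101] [-7.07928978e-03  1.07918253e+01]
```

```bash
cat >> h.py <<'E'
F=lambda:np.array([round(float(np.array(bot.get_force())@k),2) for k in(U,L,[0,0,1])])
E
python3 - <<'E'
from h import *
r=rel(); go(r[0]-6,r[1],r[2],.03); bot.wait(.2); print("back",rel(),F())
go(0,1.6,0,.03); bot.wait(.3); print("pre",rel(),F())
for x in(2,4,6,8,10):
    h=go(x,1.6,0,.012,4); print(h,rel(),F(),bot.get_time())
    if h: break
bot.wait(.2); print(rel(),F())
E
```

```text
back [ 0.14  2.64 -1.99] [ 0.21 -0.06 -1.14]
pre [ 0.    1.62 -0.01] [-0.22 -0.28 -0.99]
False [ 2.08  1.6  -0.01] [-0.53  0.13 -0.59] 16.7
False [4.09 1.62 0.  ] [-0.62  0.57 -1.05] 17.0167
False [ 6.06  1.62 -0.02] [ 0.09  0.21 -1.2 ] 17.3333
True [ 6.47  2.28 -0.91] [ 0.17 -0.23 -0.84] 17.55
[ 6.45  2.41 -1.27] [0.67 0.22 1.03]
```

```bash
python3 - <<'E'
from h import *
go(4.5,1.6,0,.03); bot.wait(.25); print("pre",rel(),F(),np.round(bot.get_moment(),2))
y,z=1.6,0.
for x in np.arange(6,14.1,1):
    h=go(x,y,z,.012,13); f=F(); print(h,rel(),f,np.round(bot.get_moment(),2),round(bot.get_time(),1))
    if h or abs(f[0])>13 or abs(f[1])>6 or abs(f[2]+1)>6: break
E
```

```text
pre [ 4.45  1.86 -0.32] [ 0.03  0.39 -1.59] [-0.06  0.09  0.01]
False [ 6.11  1.62 -0.02] [ 0.58  0.87 -2.45] [-0.1   0.09 -0.01] 18.5
False [6.55 1.6  0.02] [-1.5   0.16 -0.87] [-0.43  0.19 -0.02] 18.8
False [6.64 1.59 0.08] [-5.86  0.61 -0.34] [-0.89  0.47  0.05] 19.0
False [7.6  1.57 0.1 ] [-5.28 -0.71 -1.38] [-0.91  0.43  0.03] 19.3
False [8.6  1.6  0.07] [-4.83  1.04 -0.82] [-0.85  0.33  0.08] 19.5
False [9.65 1.58 0.09] [-4.92  0.62 -0.6 ] [-0.94  0.45  0.06] 19.8
False [10.65  1.58  0.11] [-4.67  0.04  0.07] [-0.84  0.42  0.07] 20.0
False [11.69  1.56  0.08] [-4.63  0.67 -0.49] [-0.86  0.44  0.01] 20.3
False [12.69  1.58  0.07] [-5.59  0.45  0.07] [-0.92  0.41  0.02] 20.5
```

The push holds steady at about 5 N and the sleeve is sliding, so I'll carry on.

```bash
python3 - <<'E'
from h import *
y,z=1.6,0.; x=15.; free=0
while x<37.5:
    h=go(x,y,z,.02,9); f=F(); print(h,rel(),f,round(bot.get_time(),1))
    if h or abs(f[0])>13 or abs(f[1])>6 or abs(f[2]+1)>6: break
    if x>31 and f[0]>-2 : break
    x+=2 if x<31 else .5
bot.wait(.4); print(rel(),F(),bot.get_time())
E
```

```text
False [13.69  1.58  0.08] [-5.84  0.99 -0.94] 20.8
False [16.2   1.6   0.04] [-3.78 -1.02 -0.99] 21.0
False [ 1.874e+01  1.580e+00 -1.000e-02] [-4.27  0.41 -1.2 ] 21.3
False [21.06  1.6  -0.08] [-2.79  0.35 -0.15] 21.5
False [23.25  1.62 -0.08] [-4.26  0.46 -1.94] 21.8
False [25.28  1.61 -0.05] [-2.27 -0.65 -0.81] 22.0
False [27.28  1.63 -0.07] [-2.67  0.51 -2.14] 22.3
False [29.31  1.63 -0.08] [-3.41 -0.05 -1.71] 22.5
False [31.29  1.63 -0.04] [-3.78 -0.63 -2.  ] 22.8
False [31.58  1.63 -0.05] [-3.15  0.11 -2.71] 23.0
False [31.75  1.62 -0.05] [-4.5  -0.35 -1.83] 23.3
False [32.11  1.65 -0.06] [-4.81  0.54 -2.22] 23.5
False [32.6   1.63 -0.08] [-5.81  0.44 -1.85] 23.8
False [34.34  1.82 -0.33] [-1.45 -0.88 -3.17] 24.0
[34.14  1.78 -0.15] [ 1.32  0.5  -3.4 ] 24.425
```

```bash
python3 - <<'E'
from h import *
for _ in range(3): print(F(),rel()); bot.wait(.1)
p,_=bot.grab_frame("scene"); 
for r in bot.search_frame("sleeve","scene")[:3]: print("sleeve s",r["conf"],w("scene",r["at"]).round(3))
m=bot.camera_model("wrist"); q,d=bot.grab_frame("wrist")
for r in bot.search_frame("sleeve","wrist")[:3]: print("sleeve w",r["conf"],w("wrist",r["at"]).round(3))
a=cv2.resize(p[195:255,250:320,::-1],(420,360),interpolation=cv2.INTER_CUBIC); b=cv2.resize(q[:190,150:372,::-1],(420,360))
cv2.imwrite("pics/chk.png",np.vstack([a,b])[:720] if 0 else cv2.resize(np.hstack([a,b]),(800,343)))
E
```

```text
[ 1.32  0.5  -3.4 ] [34.14  1.78 -0.15]
[ 1.29  0.1  -5.03] [34.05  1.76 -0.14]
[ 1.87 -0.4  -4.67] [34.01  1.74 -0.1 ]
sleeve s 0.58 [0.549 0.134 0.027]
sleeve w 0.86 [0.545 0.127 0.024]
```

View pics/chk.png

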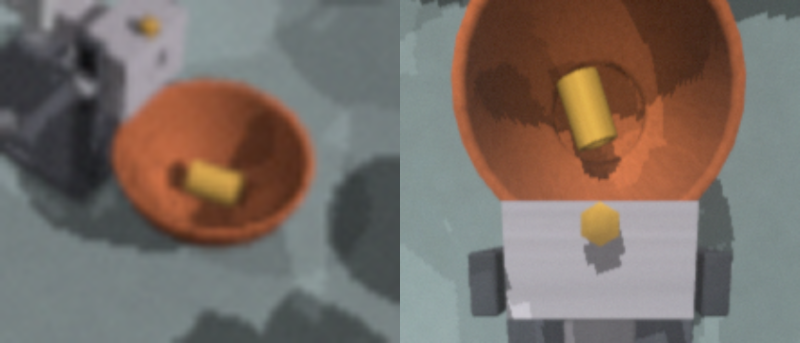

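The sleeve lies in the bowl, at (213,183) in the left crop and (587,108) in the right, and the bowl hasn't moved. Now I'll withdraw and return the drift to the mat.

```bash
python3 - <<'E'
from h import *
for x in(30,20,10,0,-12):
    h=go(x,1.6,0,.04,14); print(h,rel(),F())
    if h: break
else:
    go(-40,1.6,20,.1)
    psi=1.311; o=rv(ori(psi)); g=np.array([.51347,-.29579,0])
    bot.servo_line(g+[0,0,.09],vel=.15,ori=o); bot.servo_line(g+[0,0,.02],vel=.08); bot.wait(.3)
    shot("wl",["drift"])
    print(bot.get_tool_pos(),bot.get_force(),bot.get_moment(),bot.get_time())
    z=np.load("wl.npz"); X=cloud("",z["d"],dict(R=z["R"],t=z["t"],camera_matrix=z["K"]))
    for r in range(120,212,8): print(r,X[r,258:264].mean(0).round(4)[1:])
E
```

```text
False [29.27  1.35  0.45] [-0.29 -0.33 -2.39]
False [19.67  1.37  0.23] [ 0.62  0.11 -1.07]
False [9.8  1.58 0.  ] [-0.16  0.14 -1.97]
False [-0.19  1.6   0.02] [ 0.81  0.37 -1.71]
False [-1.221e+01  1.580e+00  1.000e-02] [-0.4   0.1  -1.22]
drift 0.64 [ 0.5117 -0.3079  0.018 ]
[ 0.51356581 -0.29586221  0.02022642] [-0.24863666  0.60671454 -2.27658953] [-0.10693096  0.08411841  0.01379882] 30.5
120 [-0.2289  0.0402]
128 [-0.2333  0.04  ]
136 [-0.2377  0.0403]
144 [-0.2421  0.0404]
152 [-0.2466  0.0402]
160 [-0.2512  0.0406]
168 [-0.2559  0.0402]
176 [-0.2603  0.0416]
184 [-0.2647  0.043 ]
192 [-0.2695  0.0432]
200 [-0.2744  0.0429]
208 [-0.2792  0.0431]
```

```bash
python3 - <<'E'
from h import *
g=np.array([.51347,-.29579,0])
bot.servo_line(g+[0,0,.009],vel=.02); bot.wait(.2); f0=bot.get_force()[2]
for z in np.arange(.008,.0029,-.0004):
    bot.servo_line(g+[0,0,z],vel=.01); f=bot.get_force()[2]-f0
    if f>2: break
print(z,f,bot.get_tool_pos())
bot.wait(.2); print(bot.get_force()); bot.grip(.15); bot.wait(.2); bot.grip(.45); bot.wait(.2)
bot.servo_line(g+[0,0,.03],vel=.03); bot.servo_line(g+[0,0,.17],vel=.15); bot.wait(.4)
shot("we",["drift","drift_nose"]); print(bot.get_time())
p,_=bot.grab_frame("scene"); a=cv2.resize(p[130:280,100:380,::-1],(400,214)); q=np.load("we.npz")["p"][:,:,::-1]
cv2.imwrite("pics/end.png",np.hstack([cv2.resize(q,(400,300)),cv2.copyMakeBorder(a,0,86,0,0,0)]))
E
```

```text
0.005199999999999999 3.1947521248353814 [ 0.51348323 -0.29577462  0.00558142]
[-1.63229191 -1.08926005  1.7713217 ]
drift_nose 0.68 [ 0.5351 -0.2311  0.0159]
drift_nose 0.63 [ 0.5456 -0.2472  0.0012]
37.3333
```

View pics/end.png

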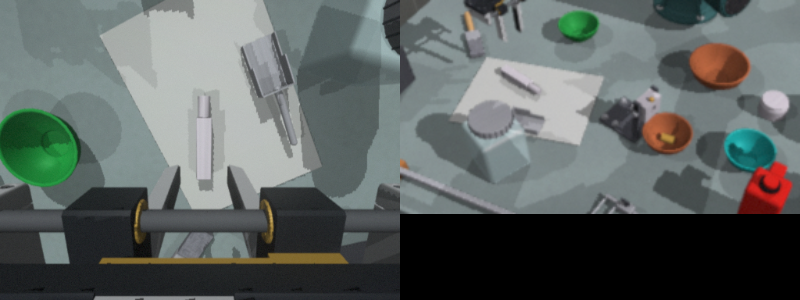

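The drift lies flat on the mat at (204,140) in the left image, the sleeve is in the bowl at (668,137), and everything else is in place. Handing in.

```bash
python3 -c "
from cell import bot
print(bot.close_job())"
```

```text
the job is handed in; nothing more can be done
None
```

The sleeve was pushed out into the bowl with about 6 N at most in the force readings, the drift is back flat on the mat, the last picture shows nothing else moved, and I handed the job in at about 37 s of the 67 s allowed.

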